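# Load the gauge's indexing table and turn it to the measuring detent

## Task

Take the flat, waisted green specimen (not the round rod) out of the wooden rack and lay it flat across the two raised saddles of the turntable, down between their cheeks and centred lengthwise, and let go of it. Then turn the turntable clockwise (seen from above), about a quarter turn, until it rests in its detent with the specimen under the dial gauge's spindle. Do not knock the gauge, and leave the round rod and the other things on the bench where they are.

Things in the scene. Friction and masses are not known exactly. Their poses are not given: they have to be found in the camera images.
- base: round dark grey turntable base, 256 mm across, 25 mm high, fixed. Origin: underside centre, on the turntable's vertical axis; z up. A spring pawl housing (36 mm wide, 48 mm high) stands at its rim, 135 degrees clockwise from the base's x axis, reaching to 185 mm from the axis. The gauge is on the base's +y side.
- turntable (a joint): angle of the aluminium disc (240 mm across, top 46 mm above the bench); grows clockwise seen from above, limits -0.7 and 2.2 rad. At 0 the cradle is on the base's -x side, the handle on +x. Its only detent is at 1.571: a sprung roller drops between two on the rim; it pulls in over +-0.05 rad, takes about 5 N at the handle to enter and can be overshot. Light friction holds the disc elsewhere.
- cradle (a point): on the disc, midway between the two saddles at seat height (80 mm above bench), 75 mm from the axis. x points to the axis and handle, y along the lying specimen (either way round), z up. Seats: 10 mm wide ridges at y = +-54 mm, each between two cheeks (|y| 38 to 70 mm), 37 mm apart, flared from 7 to 21 mm above the seat: no room for fingers there. Between the saddles 76 mm is free.
- handle (a point): on the axis of the turntable's handle, a plain upright dark steel post with a freely revolving sleeve, 22 mm across, from 46 to 106 mm above the bench, 90 mm from the turntable axis, across from the cradle. This point is 83 mm above the bench, 37 mm above the disc.
- specimen: flat dark green fibreglass test bar, 160 mm long (x), 20 mm thick (z), with 30 mm wide heads (45 mm long each) and a 20 mm wide, 70 mm long waist in the middle (widths along y). About 0.16 kg. Origin: underside centre. Starts lying in one of the rack's two slots, one head sticking out.
- rod: round dark green rod, 160 mm long (x), 20 mm diameter, in the other slot. Origin: underside centre. To be left where it is.
- rack: fixed wooden rack, 120 mm deep (x), 172 wide (y), 74 high, origin underside centre. Open front on its -x side; two slots along x at y = +-45 mm, 36 mm wide, floor 40 mm above the bench, under a grey roof (66 to 74 mm); closed at the back. The bars stick out of the front by about 55 mm and can be drawn straight out along its -x.
- gauge: fixed dial gauge on a grey stand, 232 mm high. Origin: underside, 190 mm from the turntable axis on the base's +y side, axes as the base. Column 36 x 30 mm at y = 22 mm; arm 26 mm wide, 158 to 180 mm up, reaching to y = -128 mm; dial 64 mm across on it at y = -115 mm, facing -x; spindle foot (18 mm across) at y = -115 mm, 113 mm above bench, 13 mm above a seated specimen.
- beaker: glass beaker, 84 mm across, 105 mm high, origin underside centre; bystander.
- block: round steel hardness block, 64 mm across, 22 mm high, origin underside centre; bystander.
- strips: two flat rubber strips lying one on the other, 90 x 26 x 12 mm, origin underside centre; bystander.
Mind the look-alikes: they are no part of the job. What is shaped like the specimen but purple or red is not meant.

How it is judged:
On the way, in this order (a step that is already met when the one before it is completed fails the run):
1. the specimen lies on both saddles between their cheeks, centred and let go, before the turntable is turned to the detent (x of specimen in the frame of cradle between -0.006 and 0.006 m and y of specimen in the frame of cradle between -0.014 and 0.014 m and z of specimen in the frame of cradle between -0.005 and 0.005 m and angle between the x axis of specimen and the y axis of cradle, either way round below 0.15 rad and contact force between the fingers and specimen below 0.3 N and value of joint turntable below 1.2 rad), for 0.2 s.
2. the turntable has been turned to the detent (value of joint turntable between 1.5308 and 1.6108 rad), for 0.2 s.
At the end, for the whole second after the job is handed in: the turntable rests in its detent, joint 1.571 +-0.04 rad; the specimen lies still and released on both saddles: its origin within 6 mm across, 14 mm lengthwise and 5 mm in height of the cradle point, its length along the cradle's y within 0.15 rad (all of step 2 and x of specimen in the frame of cradle between -0.006 and 0.006 m and y of specimen in the frame of cradle between -0.014 and 0.014 m and z of specimen in the frame of cradle between -0.005 and 0.005 m and angle between the x axis of specimen and the y axis of cradle, either way round below 0.15 rad and contact force between the fingers and specimen below 0.3 N and velocity of joint turntable between -0.05 and 0.05 rad/s and linear speed of specimen below 0.02 m/s); the robot touches nothing.
It fails at once if the gauge is knocked (more than 3 N) (contact force between gauge and anything else above 3 N).
It fails at once if the round rod is moved more than 25 mm (distance of rod from where it was at the start of the episode above 0.025 m).
It fails at once if the beaker, the steel block or the rubber strips are moved more than 25 mm (distance of any of beaker, block, strips from where it was at the start of the episode above 0.025 m).
It also fails if it takes over 66 s, if anything falls off the work surface, if the arm or the gripper's body presses on something with over 40 N, if the wrist force passes 120 N, or if a joint passes its speed limit or range.

## Robot

A 6-joint arm with a two-finger parallel gripper is mounted at the origin on the work surface. World frame = base frame: x ahead of the robot, y to its left, z up, the work surface at z = 0. Lengths are in m, angles in rad, forces in N, time in s.
With the tool pointing down it reaches from about 0.35 to 0.85 m from the base axis. Payload 8.1 kg.
Tool frame: the origin (TCP) lies on the mounting face of the last link; the fingertips stand 186 mm ahead of it and the grasp point (between the pads) lies 167 mm ahead of it; z points along the fingers, y is the line along which they close (so a half turn about z gives the same grasp; the last joint's range is limited). The gripper opens to 93 mm and grips with 3 to 60 N. Pads are 15 mm wide; open, the fingers measure 128 mm over their backs; the gripper's body (75 mm by 188 mm) begins 65 mm behind the grasp point.
Start: joints at [1.123, 0.13, 1.488, -0, 1.523, -0.085], TCP at [0.213, 0.561, 0.405] pointing down, gripper open.
Joint ranges: [-2.96, 2.96], [-0.89, 2.26], [0.02, 2.5], [-1.34, 4.48], [0, 2.73], [-2.66, 2.66]. Speed limits (rad/s): [2.39, 2.39, 2.79, 3.14, 3.14, 3.14].

## Interface

Orientations are given as a rotation vector (axis times angle).
In Python, from plant import * gives the robot as it stands. The module is installed in compiled form; this text tells all that it offers.
- The arm moves only by the tool arm_command, never from a script. Its argument "increments" is a list of rows, each a list of 6 numbers: the shift along the tool's x, y, z in units of 0.2 m (1.0 is 0.2 m), then the turn, a rotation vector about the tool's x, y, z in units of pi rad (1.0 is pi rad). A call has exactly 5 rows; each row is the pose to reach, as a shift and turn from the pose commanded when the call began, along the tool's axes at that moment, turning the shorter way round; what a row does not reach only later rows make up. A row lasts 1/8 s, in which the tool goes at most 62.5 mm and 10.7 degrees, less where a joint would pass 70% of its speed; a pose out of reach is approached as far as the arm can. A call with a number of a shift or a turn outside -1 to 1 is refused whole. A call with a gripper value outside its range is refused whole. "fingers" is the closure, from -1 (fully open) to 1 (shut), set as the call begins (left out, the last holds). The fingers move at their own pace and stop on an object; "force" is the grip in N (left out, the last holds). Time passes only in rows, so rows that repeat a pose let the fingers close, or fill a call up. It gives the time, the measured TCP pose, the force, the opening and the grip force at its end, in the units of the state.
- read_state(): the state, without advancing time (a new reading comes with each control period).
- read_camera(name): name is "scene" or "top"; returns a dict with "image" (420x560x3 uint8, red, green, blue), "fx", "fy", "cx", "cy" (pixels), "T" (4x4, takes a point from camera to world coordinates). Camera axes: x right, y down, z forward; pixel columns grow to the right and rows downward; lengths in m; the calibration is good to about 2 mm. A picture is of the moment at which its call begins. There is no depth.
- close_job(): hands the job in; it is judged then, once.
The state is a dict: "t": time; "q": joint angles; "dq": joint speeds; "joint_torque": joint torques, N m; "tool_pos": TCP position; "orientation": TCP orientation; "force": force on the tool from outside, world axes, zero at the start; "wrist_torque": the same for the moment, N m; "opening": finger opening in m; "gripper_force": force on a finger pad.
Only numpy, scipy, OpenCV 4.12 (cv2) and the standard library are available. Lean on these libraries where they do the work, as an engineer would, in place of code of your own. Each camera call takes 0.05 s, during which the arm holds its last target. There are 200 camera calls.

## Working session

There is one attempt and no reset: what is moved stays moved. The work goes in short steps, Python scripts to look and compute and a tool call to move; the robot and the scene stay as the last step left them, time stands still between calls to the robot, and variables do not carry over. Pictures are saved under pics/ and viewed, at most 10 in all, crops included, and the job is handed in when it is done.

Besides the shell and the picture viewer there is one more tool, called after "Emit:" by a JSON object that holds its "name" and its "arguments". arm_command: Moves the arm, as the interface text tells. Shifts and turns lie within -1 to 1; 1 stands for 0.2 m of shift or pi rad of turn. Its arguments: {"type":"object","properties":{"increments":{"type":"array","items":{"type":"array","items":{"type":"number","minimum":-1,"maximum":1}}},"fingers":{"type":"number"},"force":{"type":"number"}},"required":["increments"]}

```bash
mkdir -p pics; cat > h.py <<'E'
from plant import *
import numpy as np, cv2
from scipy.spatial.transform import Rotation as R
def ray(c,u,v,z):
    d=c["T"][:3,:3]@np.array([(u-c["cx"])/c["fx"],(v-c["cy"])/c["fy"],1]);o=c["T"][:3,3]
    return o+d*(z-o[2])/d[2]
def proj(c,p):
    q=np.linalg.inv(c["T"])@np.append(p,1);return [c["fx"]*q[0]/q[2]+c["cx"],c["fy"]*q[1]/q[2]+c["cy"]]
E
python3 - <<'E'
from h import *
for n in("scene","top"):
    c=read_camera(n);cv2.imwrite(f"pics/{n}0.png",cv2.resize(c["image"][:,:,::-1],(800,600),interpolation=cv2.INTER_CUBIC));np.save(n+".npy",c,allow_pickle=True);print(c["T"].round(3),c["fx"],c["cx"],c["cy"])
s=read_state();print(s["t"],s["tool_pos"],s["orientation"],s["opening"])
E
```

```text
[[-8.050e-01  3.730e-01 -4.610e-01  1.227e+00]
 [ 5.940e-01  5.070e-01 -6.250e-01  7.620e-01]
 [ 1.000e-03 -7.770e-01 -6.300e-01  9.960e-01]
 [ 0.000e+00  0.000e+00  0.000e+00  1.000e+00]] 402.6934849195124 277.9982679006279 214.6143314698701
[[-0.021 -0.976  0.217  0.295]
 [-1.     0.022  0.002 -0.13 ]
 [-0.007 -0.217 -0.976  1.261]
 [ 0.     0.     0.     1.   ]] 438.50515911705554 285.9427080013387 205.1166306111361
0.1 [0.21282827 0.56076315 0.40380792] [-5.66715351e-01 -3.08960961e+00  2.48312909e-03] 0.09294699926859885
```

View pics/top0.png

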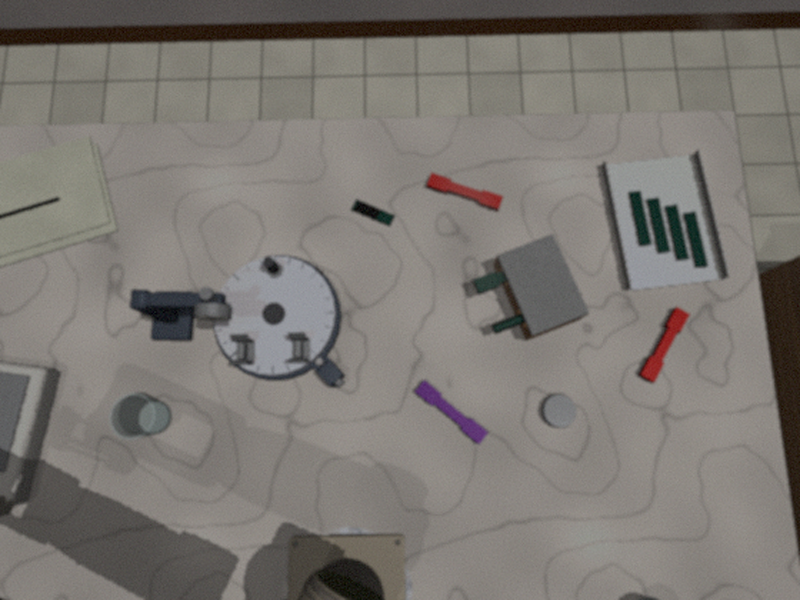

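View pics/scene0.png

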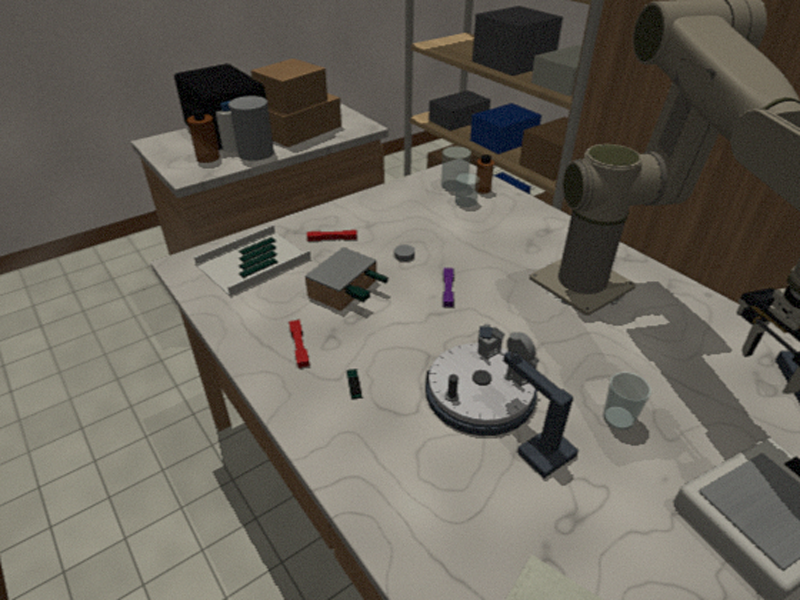

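Top view: the two bars in the rack are at (488,283), which is wider, and (507,325), which is narrower. The turntable axis is near (273,314), with the handle at (271,266), the saddles at (243,348) and (298,347), the pawl at (330,371) and the gauge at about (180,310). Look-alikes: red (465,190) and (664,345), purple (450,411), tray bars (667,228). The bar at (488,283) fits the flat-headed specimen. I'll confirm that in a crop.

```bash
python3 - <<'E'
from h import *
c=np.load("top.npy",allow_pickle=True).item();im=c["image"][:,:,::-1]
a=im[160:240,315:415];b=im[170:275,140:245]
a=cv2.resize(a,(500,400),interpolation=cv2.INTER_CUBIC);cv2.imwrite("pics/rack.png",cv2.convertScaleAbs(a,alpha=1.6,beta=10))
cv2.imwrite("pics/tt.png",cv2.convertScaleAbs(cv2.resize(b,(588,588),interpolation=cv2.INTER_CUBIC),alpha=1.3))
E
```

```text
(no output)
```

View pics/rack.png

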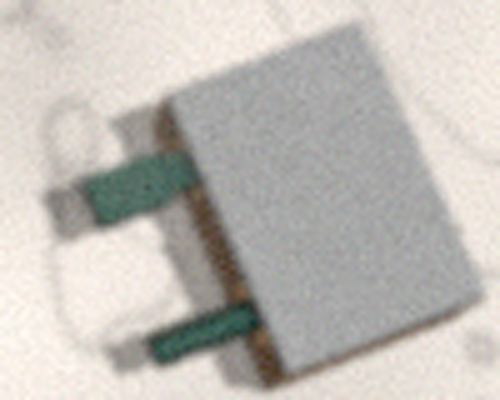

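View pics/tt.png

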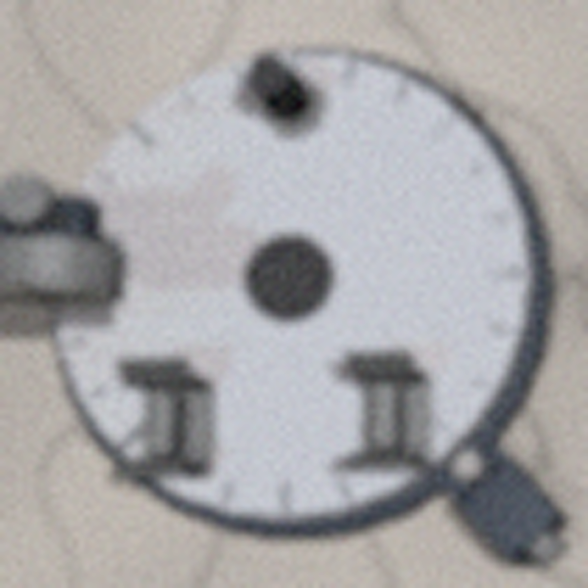

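The crop confirms it: the upper bar (crop ~(140,187)) is the wide flat head, so it is the specimen. The lower one is the thin round rod. In the turntable crop the hub is at (289,277), the handle runs from top (266,72) to foot (287,98), and the saddles are near (180,422) and (393,417).

```bash
python3 - <<'E'
from h import *
c=np.load("top.npy",allow_pickle=True).item()
A=lambda u,v,z:ray(c,315+u/5-.4,160+v/5-.4,z).round(4)
B=lambda u,v,z:ray(c,140+u/5.6-.4,170+v/5.6-.4,z).round(4)
roof=np.array([A(*p,.074) for p in[(172,100),(360,25),(480,295),(285,375)]]);print(roof,roof.mean(0))
print("edges",[np.linalg.norm(roof[i]-roof[i-1]).round(3) for i in range(4)])
ax=((roof[1]-roof[0])+(roof[2]-roof[3]))[:2];print("rack x dir",np.degrees(np.arctan2(ax[1],ax[0])))
w=(roof[0]-roof[3])[:2];print("front edge dir-90", np.degrees(np.arctan2(w[1],w[0]))-90)
for p in[(88,180),(103,224),(185,150),(197,185)]:print("spec",A(*p,.06))
for p in[(150,340),(160,362)]:print("rod",A(*p,.06))
print("hub",B(289,277,.046),B(289,277,.055));
g=cv2.cvtColor(c["image"],cv2.COLOR_RGB2GRAY)
print("disc L R T B",[B(*p,.046) for p in[(530,283),(295,50),(293,515),(60,335)]])
print("handle top",B(266,72,.106),"foot",B(287,98,.046))
print("cheeks tops",[B(*p,.101) for p in[(157,370),(377,362),(157,468),(377,462)]])
print("pawl end",B(535,550,.048))
E
```

```text
[[ 0.6287 -0.3051  0.074 ]
 [ 0.6702 -0.4135  0.074 ]
 [ 0.5137 -0.4684  0.074 ]
 [ 0.4717 -0.3585  0.074 ]] [ 0.571075 -0.386375  0.074   ]
edges [np.float64(0.166), np.float64(0.116), np.float64(0.166), np.float64(0.118)]
rack x dir -69.06809021799323
front edge dir-90 -71.21542452045061
spec [ 0.587  -0.2574  0.06  ]
spec [ 0.5614 -0.2647  0.06  ]
spec [ 0.6032 -0.3129  0.06  ]
spec [ 0.5827 -0.3186  0.06  ]
rod [ 0.495  -0.2878  0.06  ]
rod [ 0.4825 -0.2927  0.06  ]
hub [0.5313 0.1417 0.046 ] [0.5295 0.1397 0.055 ]
disc L R T B [array([0.5255, 0.0201, 0.046 ]), array([0.6501, 0.1417, 0.046 ]), array([0.4116, 0.1366, 0.046 ]), array([0.5042, 0.256 , 0.046 ])]
handle top [0.6218 0.1422 0.106 ] foot [0.6246 0.1451 0.046 ]
cheeks tops [array([0.4768, 0.1913, 0.101 ]), array([0.4783, 0.0863, 0.101 ]), array([0.4299, 0.1896, 0.101 ]), array([0.4305, 0.0854, 0.101 ])]
pawl end [0.3918 0.0168 0.048 ]
```

```bash
cat >> h.py <<'E'
def Rot(yaw):
    s,c_=np.sin(np.radians(yaw)),np.cos(np.radians(yaw));return R.from_matrix(np.array([[-s,c_,0],[c_,s,0],[0,0,-1]]))
def chain(wps,start=None):
    s=read_state()
    p0,r0=(s["tool_pos"],R.from_rotvec(s["orientation"])) if start is None else (np.array(start[:3]),Rot(start[3]))
    y=r0.as_matrix()[:,1];print("now",s["t"],np.round(p0,4),"yaw",np.degrees(np.arctan2(y[1],y[0])).round(2),"q6",np.degrees(s["q"][5]).round(1),"F",np.round(s["force"],1),"open",round(s["opening"],4))
    for w in wps:
        p,r=np.array(w[:3]),Rot(w[3])
        print(np.append(r0.inv().apply(p-p0)/.2,(r0.inv()*r).as_rotvec()/np.pi).round(4).tolist())
        p0,r0=p,r
E
python3 -c "
from h import *
chain([(.30,.38,.45,22),(.38,.2,.45,-25),(.46,.03,.45,-70),(.53,-.14,.42,-115),(.5817,-.2817,.35,-160),(.5817,-.2817,.217,-160)])"
```

```text
now 0.1 [0.2128 0.5608 0.4038] yaw 69.21 q6 -4.9 F [ 1.1 -0.4  0.3] open 0.0929
[-0.7282, -0.6907, -0.2299, -0.0005, 0.0002, 0.2623]
[-0.9843, 0.0337, 0.0, 0.0, 0.0, 0.2611]
[-0.6013, 0.7217, 0.0, 0.0, 0.0, 0.25]
[0.0382, 0.9184, 0.15, 0.0, 0.0, 0.25]
[0.5337, 0.5329, 0.35, 0.0, 0.0, 0.25]
[0.0, 0.0, 0.665, 0.0, 0.0, 0.0]
```

Emit:
{"name": "arm_command", "arguments": {"increments": [[-0.73,-0.69,-0.23,0,0,0.262],[-0.73,-0.69,-0.23,0,0,0.262],[-0.73,-0.69,-0.23,0,0,0.262],[-0.73,-0.69,-0.23,0,0,0.262],[-0.73,-0.69,-0.23,0,0,0.262]], "fingers": -1}}

```text
t: 0.72
tool_pos: [0.3012, 0.3787, 0.4512]
orientation: [1.764, 2.599, 0.001]
force: [-0.2, 0.3, 0.2]
opening: 0.093
gripper_force: 0.0
```

Emit:
{"name": "arm_command", "arguments": {"increments": [[-0.98,0.03,0,0,0,0.261],[-0.98,0.03,0,0,0,0.261],[-0.98,0.03,0,0,0,0.261],[-0.98,0.03,0,0,0,0.261],[-0.98,0.03,0,0,0,0.261]]}}

```text
t: 1.35
tool_pos: [0.38, 0.1993, 0.4504]
orientation: [2.654, 1.68, -0.001]
force: [0.3, 0.9, -0.2]
opening: 0.093
gripper_force: 0.0
```

Emit:
{"name": "arm_command", "arguments": {"increments": [[-0.6,0.72,0,0,0,0.25],[-0.6,0.72,0,0,0,0.25],[-0.6,0.72,0,0,0,0.25],[-0.6,0.72,0,0,0,0.25],[-0.6,0.72,0,0,0,0.25]]}}

```text
t: 1.98
tool_pos: [0.4596, 0.0305, 0.4502]
orientation: [-3.094, -0.544, 0.002]
force: [-0.4, -0.3, -0.6]
opening: 0.0933
gripper_force: 0.0
```

Emit:
{"name": "arm_command", "arguments": {"increments": [[0.04,0.92,0.15,0,0,0.25],[0.04,0.92,0.15,0,0,0.25],[0.04,0.92,0.15,0,0,0.25],[0.04,0.92,0.15,0,0,0.25],[0.04,0.92,0.15,0,0,0.25]]}}

```text
t: 2.6
tool_pos: [0.5304, -0.1384, 0.4201]
orientation: [-3.068, 0.674, 0.002]
force: [0.3, 0.3, -0.1]
opening: 0.0929
gripper_force: 0.0
```

```bash
python3 -c "
from h import *
chain([(.5817,-.2817,.32,-160),(.5817,-.2817,.217,-160)])"
```

```text
now 2.6 [ 0.5304 -0.1384  0.4201] yaw -114.78 q6 94.8 F [ 0.3  0.3 -0.1] open 0.0929
[0.5341, 0.543, 0.4998, 0.0001, 0.0004, 0.2512]
[0.0, 0.0, 0.515, 0.0, 0.0, 0.0]
```

Emit:
{"name": "arm_command", "arguments": {"increments": [[0.534,0.543,0.5,0,0,0.251],[0.534,0.543,0.5,0,0,0.251],[0.534,0.543,0.5,0,0,0.251],[0.534,0.543,0.5,0,0,0.251],[0.534,0.543,0.5,0,0,0.251]]}}

```text
t: 3.22
tool_pos: [0.5816, -0.2812, 0.3198]
orientation: [-2.575, 1.8, 0.003]
force: [-0.0, -0.6, 0.5]
opening: 0.0929
gripper_force: 0.0
```

Emit:
{"name": "arm_command", "arguments": {"increments": [[0,0,0.15,0,0,0],[0,0,0.3,0,0,0],[0,0,0.42,0,0,0],[0,0,0.515,0,0,0],[0,0,0.515,0,0,0]]}}

```text
t: 3.85
tool_pos: [0.581, -0.2811, 0.2162]
orientation: [2.575, -1.8, -0.005]
force: [0.6, -0.1, 0.4]
opening: 0.0931
gripper_force: 0.0
```

Emit:
{"name": "arm_command", "arguments": {"increments": [[0,0,0,0,0,0],[0,0,0,0,0,0],[0,0,0,0,0,0],[0,0,0,0,0,0],[0,0,0,0,0,0]], "fingers": 1, "force": 20}}

```text
t: 4.47
tool_pos: [0.5813, -0.2825, 0.2179]
orientation: [-2.572, 1.804, -0.0]
force: [0.1, 0.3, 0.1]
opening: 0.0476
gripper_force: 0.0
```

```bash
python3 - <<'E'
from h import *
c=read_camera("scene");im=c["image"][:,:,::-1][120:260,190:330]
cv2.imwrite("pics/g1.png",cv2.convertScaleAbs(cv2.resize(im,(588,588),interpolation=cv2.INTER_CUBIC),alpha=1.5))
chain([])
E
```

```text
now 4.525 [ 0.5813 -0.2824  0.2178] yaw -160.11 q6 129.7 F [-0.2  0.1  0.6] open 0.0437
```

View pics/g1.png

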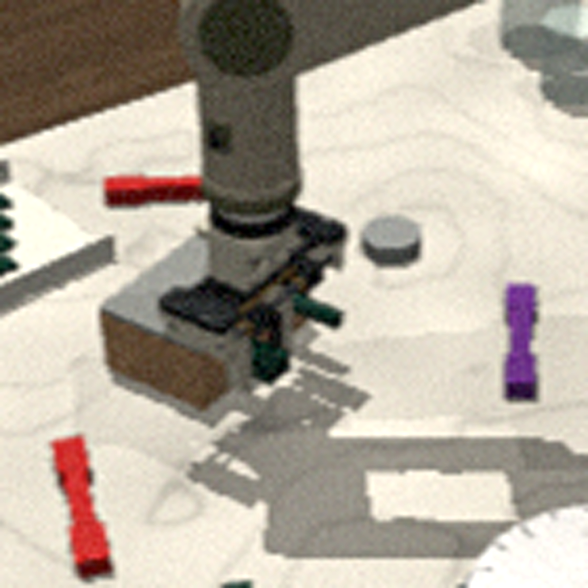

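The fingers straddle the specimen head (crop (268,350)), and the rod at (320,308) is clear. Next: finish closing, draw out 22 mm, then regrasp on the waist.

Emit:
{"name": "arm_command", "arguments": {"increments": [[0,0,0,0,0,0],[0,0,0,0,0,0],[0,0,0,0,0,0],[0,0,0,0,0,0],[0,0,0,0,0,0]]}}

```text
t: 5.15
tool_pos: [0.5813, -0.2824, 0.2177]
orientation: [-2.572, 1.804, 0.0]
force: [0.2, -0.5, -0.5]
opening: 0.03
gripper_force: 20.0
```

Emit:
{"name": "arm_command", "arguments": {"increments": [[-0.04,0,0,0,0,0],[-0.08,0,0,0,0,0],[-0.11,0,0,0,0,0],[-0.11,0,0,0,0,0],[-0.11,0,0,0,0,0]]}}

```text
t: 5.78
tool_pos: [0.5738, -0.2616, 0.2177]
orientation: [-2.572, 1.804, 0.0]
force: [-0.6, 0.8, 0.2]
opening: 0.0301
gripper_force: 20.0
```

Emit:
{"name": "arm_command", "arguments": {"increments": [[0,0,0,0,0,0],[0,0,0,0,0,0],[0,0,0,0,0,0],[0,0,0,0,0,0],[0,0,0,0,0,0]], "fingers": -0.2}}

```text
t: 6.4
tool_pos: [0.5738, -0.2617, 0.2177]
orientation: [2.572, -1.804, -0.0]
force: [0.1, -0.0, -0.0]
opening: 0.0554
gripper_force: 0.0
```

```bash
python3 - <<'E'
from h import *
c=read_camera("scene");im=c["image"][:,:,::-1][170:230,220:290]
cv2.imwrite("pics/g2.png",cv2.convertScaleAbs(cv2.resize(im,(700,600),interpolation=cv2.INTER_CUBIC),alpha=1.7))
chain([])
E
```

```text
now 6.45 [ 0.5739 -0.2617  0.2177] yaw -160.11 q6 130.9 F [-0.1  0.2  0.4] open 0.0561
```

View pics/g2.png

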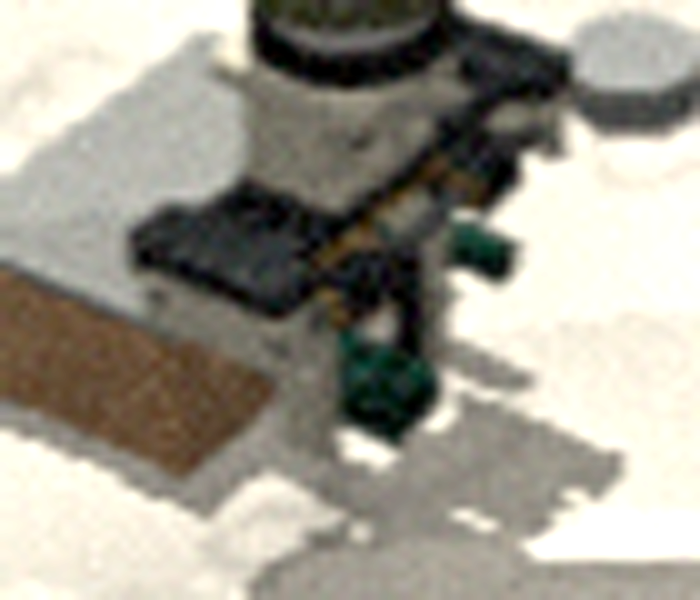

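The specimen head (crop (390,385)) was drawn out and now lies level and free between the fingers; the rod at (480,250) is untouched. Next: go 38 mm deeper onto the waist and regrip, then lift slightly and draw it out.

Emit:
{"name": "arm_command", "arguments": {"increments": [[0.05,0,0,0,0,0],[0.1,0,0,0,0,0],[0.15,0,0,0,0,0],[0.19,0,0,0,0,0],[0.19,0,0,0,0,0]]}}

```text
t: 7.08
tool_pos: [0.5869, -0.2982, 0.2177]
orientation: [2.571, -1.805, 0.0]
force: [-0.2, 0.1, 1.3]
opening: 0.0561
gripper_force: 0.0
```

Emit:
{"name": "arm_command", "arguments": {"increments": [[0,0,0,0,0,0],[0,0,0,0,0,0],[0,0,0,0,0,0],[0,0,0,0,0,0],[0,0,0,0,0,0]], "fingers": 1, "force": 40}}

```text
t: 7.7
tool_pos: [0.5868, -0.2973, 0.2178]
orientation: [-2.572, 1.804, 0.0]
force: [-0.6, 0.6, 1.0]
opening: 0.0196
gripper_force: 40.0
```

Emit:
{"name": "arm_command", "arguments": {"increments": [[0,0,0,0,0,0],[0,0,0,0,0,0],[0,0,-0.01,0,0,0],[0,0,-0.01,0,0,0],[0,0,-0.01,0,0,0]]}}

```text
t: 8.32
tool_pos: [0.5866, -0.2972, 0.2191]
orientation: [-2.572, 1.804, 0.002]
force: [1.5, -0.4, -4.1]
opening: 0.0196
gripper_force: 40.0
```

Emit:
{"name": "arm_command", "arguments": {"increments": [[-0.12,0,0,0,0,0],[-0.26,0,0,0,0,0],[-0.4,0,0,0,0,0],[-0.53,0,0,0,0,0],[-0.62,0,-0.02,0,0,0]]}}

```text
t: 8.95
tool_pos: [0.5442, -0.1799, 0.2239]
orientation: [2.572, -1.804, -0.0]
force: [-0.3, -0.6, -1.8]
opening: 0.0194
gripper_force: 40.0
```

```bash
python3 - <<'E'
from h import *
c=read_camera("top");u,v=map(int,proj(c,np.append(read_state()["tool_pos"][:2],.05)));print(u,v)
x0,y0=u-50,v-40
cv2.imwrite("pics/g3.png",cv2.convertScaleAbs(cv2.resize(c["image"][:,:,::-1][y0:y0+80,x0:x0+100],(700,560),interpolation=cv2.INTER_CUBIC),alpha=1.6))
chain([(.54,-.12,.40,-110),(.47,.02,.40,-55),(.456,.119,.40,1.3),(.456,.119,.28,1.3)])
E
```

```text
304 211
now 9.0 [ 0.5441 -0.1785  0.2244] yaw -160.06 q6 136.7 F [ 0.9  0.3 -1.2] open 0.0197
[-0.2827, -0.0807, -0.8777, -0.0001, 0.0002, -0.2781]
[-0.5683, -0.5381, 0.0, 0.0, 0.0, -0.3056]
[0.2266, -0.4456, 0.0, 0.0, 0.0, -0.3128]
[0.0, 0.0, 0.6, 0.0, 0.0, 0.0]
```

View pics/g3.png

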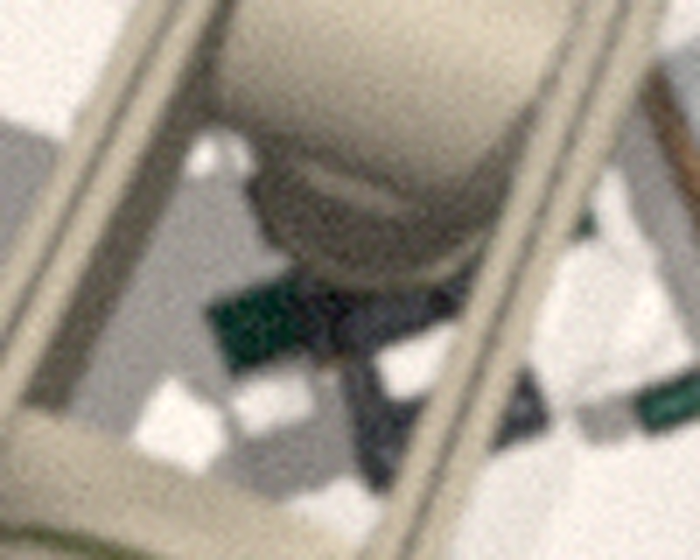

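The specimen is clear of the rack and held level. Its front end is at crop (222,342), its far end near (592,225), and the rod stays at (670,400). Checking the grip offset along the bar.

```bash
python3 - <<'E'
from h import *
c=np.load("top.npy",allow_pickle=True).item()
g=np.array([.5441,-.1785])
for u,v in[(208,312),(235,372),(590,235),(600,230)]:
    p=ray(c,254+u/7-.43,171+v/7-.43,.067)[:2]-g;d=np.array([-.342,.94]);print(p@d, p@[.94,.342])
E
```

```text
0.06023996479832529 0.00963341883020585
0.059004124523697715 -0.016761018572464335
-0.09287471781904216 -0.016424809406157617
-0.09737289514317202 -0.01598505921906728
```

Emit:
{"name": "arm_command", "arguments": {"increments": [[-0.03,-0.01,-0.25,0,0,0],[-0.1,-0.03,-0.5,0,0,-0.05],[-0.2,-0.05,-0.75,0,0,-0.11],[-0.28,-0.08,-0.88,0,0,-0.17],[-0.28,-0.08,-0.88,0,0,-0.22]]}}

```text
t: 9.62
tool_pos: [0.5415, -0.1223, 0.4043]
orientation: [3.033, -0.816, 0.012]
force: [0.7, 0.2, -2.0]
opening: 0.0199
gripper_force: 40.0
```

```bash
python3 - <<'E'
from h import *
chain([(.45,.0,.40,-68),(.455,.03,.40,-17),(.455,.119,.40,1.3),(.455,.119,.29,1.3)])
E
```

```text
now 9.625 [ 0.5415 -0.1223  0.4043] yaw -120.12 q6 102.1 F [ 0.7  0.2 -2. ] open 0.0199
[-0.7029, -0.2991, 0.0171, 0.0006, -0.0024, -0.2896]
[0.0794, -0.1297, 0.0, 0.0, 0.0, -0.2833]
[0.4256, -0.1301, 0.0, 0.0, 0.0, -0.1017]
[0.0, 0.0, 0.55, 0.0, 0.0, 0.0]
```

Emit:
{"name": "arm_command", "arguments": {"increments": [[-0.14,-0.06,0.02,0,0,-0.055],[-0.28,-0.12,0.02,0,0,-0.113],[-0.42,-0.18,0.02,0,0,-0.172],[-0.56,-0.24,0.02,0,0,-0.231],[-0.7,-0.3,0.02,0,0,-0.29]]}}

```text
t: 10.25
tool_pos: [0.45, 0.0004, 0.3965]
orientation: [3.083, 0.6, 0.002]
force: [0.3, 0.4, -1.4]
opening: 0.0197
gripper_force: 40.0
```

Emit:
{"name": "arm_command", "arguments": {"increments": [[0.016,-0.026,0,0,0,-0.057],[0.032,-0.052,0,0,0,-0.114],[0.048,-0.078,0,0,0,-0.17],[0.064,-0.104,0,0,0,-0.227],[0.08,-0.13,0,0,0,-0.283]]}}

```text
t: 10.88
tool_pos: [0.456, 0.03, 0.3965]
orientation: [2.525, 1.867, 0.001]
force: [0.4, 0.2, -1.4]
opening: 0.0197
gripper_force: 40.0
```

Emit:
{"name": "arm_command", "arguments": {"increments": [[0,0,0,0,0,-0.05],[0.11,-0.033,0,0,0,-0.102],[0.22,-0.066,0,0,0,-0.102],[0.33,-0.1,0,0,0,-0.102],[0.425,-0.13,0,0,0,-0.102]]}}

```text
t: 11.5
tool_pos: [0.4565, 0.1195, 0.3965]
orientation: [2.202, 2.24, 0.002]
force: [0.7, 0.3, -1.1]
opening: 0.0196
gripper_force: 40.0
```

```bash
python3 - <<'E'
from h import *
chain([(.455,.119,.29,1.3)])
E
```

```text
now 11.5 [0.4565 0.1195 0.3965] yaw 0.98 q6 7.5 F [ 0.7  0.3 -1.1] open 0.0196
[-0.0024, -0.0085, 0.5327, 0.0005, 0.0, -0.0018]
```

Emit:
{"name": "arm_command", "arguments": {"increments": [[0,0,0.12,0,0,0],[0,-0.004,0.25,0,0,0],[0,-0.006,0.38,0,0,0],[0,-0.006,0.49,0,0,0],[0,-0.006,0.53,0,0,0]]}}

```text
t: 12.12
tool_pos: [0.4549, 0.1187, 0.2889]
orientation: [-2.202, -2.24, 0.002]
force: [0.0, 0.0, -1.6]
opening: 0.0197
gripper_force: 40.0
```

```bash
python3 - <<'E'
from h import *
ims=[]
for n,w in(("top",(140,205,105,80)),("scene",(285,215,105,80))):
    c=read_camera(n);x,y,a,b=w;ims.append(cv2.convertScaleAbs(cv2.resize(c["image"][:,:,::-1][y:y+b,x:x+a],(394,300),interpolation=cv2.INTER_CUBIC),alpha=1.6))
cv2.imwrite("pics/p1.png",cv2.resize(np.vstack(ims),(788,1200))[::2,::2] if 0 else cv2.resize(np.hstack(ims),(800,305)))
chain([])
E
```

```text
now 12.225 [0.455  0.1188 0.2895] yaw 0.98 q6 7.4 F [-0.5 -0.4 -1.4] open 0.0199
```

View pics/p1.png

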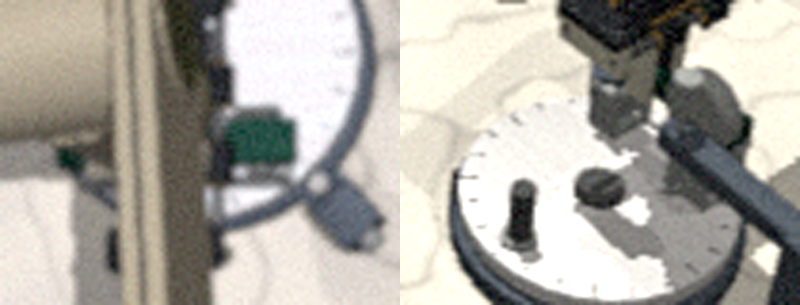

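Top crop: the free head spans u 230–297, v 118–165, sitting between the right saddle's cheeks (v≈110 and ≈178). The far head peeks out at (70,157). In the scene crop the gauge is clear of the gripper. Checking the end position.

```bash
python3 - <<'E'
from h import *
c=np.load("top.npy",allow_pickle=True).item()
for u,v,z in[(297,119,.132),(295,165,.132),(60,147,.132),(260,110,.101),(265,180,.101)]:print(ray(c,140+u/3.81-.4,205+v/3.81-.4,z).round(4))
E
```

```text
[0.4686 0.0527 0.132 ]
[0.4372 0.0537 0.132 ]
[0.453  0.2139 0.132 ]
[0.4804 0.0838 0.101 ]
[0.4311 0.0795 0.101 ]
```

Emit:
{"name": "arm_command", "arguments": {"increments": [[0.022,0.006,0,0,0,0],[0.022,0.006,0.04,0,0,0],[0.022,0.006,0.08,0,0,0],[0.022,0.006,0.12,0,0,0],[0.022,0.006,0.153,0,0,0]]}}

```text
t: 12.85
tool_pos: [0.4564, 0.1235, 0.2591]
orientation: [2.202, 2.24, 0.001]
force: [-1.5, 0.8, 9.4]
opening: 0.0196
gripper_force: 40.0
```

Emit:
{"name": "arm_command", "arguments": {"increments": [[0,0,0,0,0,0],[0,0,0,0,0,0],[0,0,0,0,0,0],[0,0,0,0,0,0],[0,0,0,0,0,0]]}}

```text
t: 13.48
tool_pos: [0.4562, 0.1234, 0.2592]
orientation: [2.202, 2.241, 0.0]
force: [1.8, -0.4, 1.0]
opening: 0.0198
gripper_force: 40.0
```

Emit:
{"name": "arm_command", "arguments": {"increments": [[0,0,0,0,0,0],[0,0,0,0,0,0],[0,0,0,0,0,0],[0,0,0,0,0,0],[0,0,0,0,0,0]], "fingers": -0.2}}

```text
t: 14.1
tool_pos: [0.4562, 0.1234, 0.2591]
orientation: [-2.202, -2.24, 0.0]
force: [0.6, 0.0, -1.0]
opening: 0.0557
gripper_force: 0.0
```

Emit:
{"name": "arm_command", "arguments": {"increments": [[0,0,-0.1,0,0,0],[0,0,-0.25,0,0,0],[0,0,-0.45,0,0,0],[0,0,-0.65,0,0,0],[0,0,-0.8,0,0,0]]}}

```text
t: 14.72
tool_pos: [0.4562, 0.1234, 0.4212]
orientation: [2.201, 2.24, 0.002]
force: [1.6, 0.5, 0.5]
opening: 0.0555
gripper_force: 0.0
```

Emit:
{"name": "arm_command", "arguments": {"increments": [[-0.2,0,0,0,0,0],[-0.4,0,0,0,0,0],[-0.6,0,0,0,0,0],[-0.8,0,0,0,0,0],[-1,0,0,0,0,0]], "fingers": 1, "force": 20}}

```text
t: 15.35
tool_pos: [0.4594, -0.0778, 0.4192]
orientation: [2.202, 2.24, 0.0]
force: [-0.0, 1.2, -0.4]
opening: 0.0106
gripper_force: 0.0
```

```bash
python3 - <<'E'
from h import *
c=read_camera("top");b=c["image"][:,:,::-1][170:275,140:245];np.save("top2.npy",c,allow_pickle=True)
cv2.imwrite("pics/tt2.png",cv2.convertScaleAbs(cv2.resize(b,(588,588),interpolation=cv2.INTER_CUBIC),alpha=1.4))
chain([])
E
```

```text
now 15.4 [ 0.4594 -0.0813  0.4192] yaw 0.89 q6 -17.2 F [-1.7 -3.2  0.4] open 0.0063
```

View pics/tt2.png

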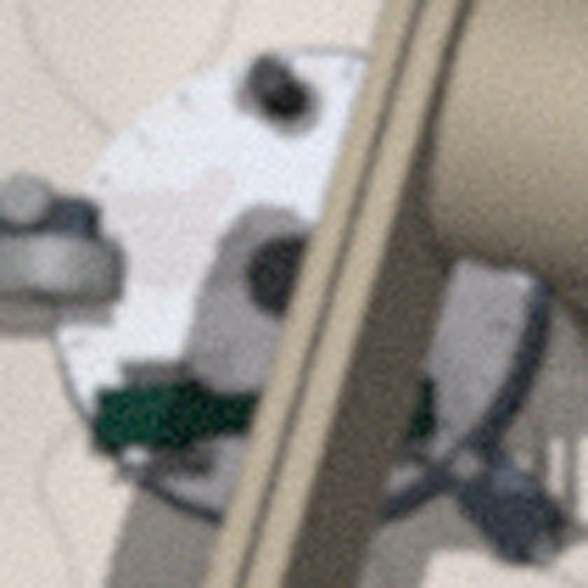

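The specimen lies across both saddles: left end at (97,418), right end at (437,408), between the cheeks. Numeric check, plus the base yaw from the pawl, and then the handle moves.

```bash
python3 - <<'E'
from h import *
c=np.load("top2.npy",allow_pickle=True).item()
B=lambda u,v,z:ray(c,140+u/5.6-.4,170+v/5.6-.4,z)
for u,v in[(97,418),(437,408)]:print("end",B(u,v,.1).round(4))
for n,u,v,z in[("pawlend",539,540,.048),("roller",468,465,.048)]:
    d=B(u,v,z)[:2]-[.531,.1405];print(n,np.hypot(*d).round(3),np.degrees(np.arctan2(d[1],d[0])).round(1)+135)
# dial/arm: knob at (25,200), arm tip
for z in(.17,.2,.232):
    d=B(85,262,z)[:2]-[.531,.1405];print("gauge dial",z,d.round(3))
chain([(.55,.04,.42,45),(.6215,.1425,.36,91.3),(.6215,.1425,.252,91.3)])
E
```

```text
end [0.4545 0.2194 0.1   ]
end [0.4557 0.0575 0.1   ]
pawlend 0.184 -1.9000000000000057
roller 0.132 -2.0
gauge dial 0.17 [-0.015  0.066]
gauge dial 0.2 [-0.021  0.057]
gauge dial 0.232 [-0.027  0.047]
now 15.4 [ 0.4594 -0.0813  0.4192] yaw 0.89 q6 -17.2 F [-1.7 -3.2  0.4] open 0.0063
[0.5992, 0.4625, -0.0059, -0.0004, 0.0009, -0.245]
[0.1096, 0.6152, 0.3, 0.0, 0.0, -0.2572]
[0.0, 0.0, 0.54, 0.0, 0.0, 0.0]
```

Emit:
{"name": "arm_command", "arguments": {"increments": [[0.12,0.09,-0.01,0,0,-0.05],[0.24,0.185,-0.01,0,0,-0.1],[0.36,0.28,-0.01,0,0,-0.15],[0.48,0.37,-0.01,0,0,-0.2],[0.6,0.46,-0.01,0,0,-0.245]], "fingers": -0.2}}

```text
t: 16.02
tool_pos: [0.55, 0.0461, 0.4211]
orientation: [-1.193, -2.906, 0.0]
force: [-0.7, -0.5, 0.3]
opening: 0.0516
gripper_force: 0.0
```

Emit:
{"name": "arm_command", "arguments": {"increments": [[0.02,0.12,0,0,0,-0.05],[0.04,0.25,0,0,0,-0.1],[0.07,0.37,0.1,0,0,-0.15],[0.09,0.5,0.2,0,0,-0.2],[0.11,0.61,0.3,0,0,-0.257]]}}

```text
t: 16.65
tool_pos: [0.6205, 0.148, 0.3603]
orientation: [0.046, -3.141, -0.0]
force: [-0.5, 0.7, 0.5]
opening: 0.056
gripper_force: 0.0
```

Emit:
{"name": "arm_command", "arguments": {"increments": [[0,0,0,0,0,0],[0,0,0,0,0,0],[0,0,0,0,0,0],[0,0,0,0,0,0],[0,0,0,0,0,0]]}}

```text
t: 17.27
tool_pos: [0.6201, 0.1466, 0.3618]
orientation: [-0.036, 3.141, 0.0]
force: [1.1, 0.0, 0.4]
opening: 0.0556
gripper_force: 0.0
```

```bash
python3 - <<'E'
from h import *
chain([(.6215,.1425,.252,91.3)])
E
```

```text
now 17.275 [0.6201 0.1466 0.3618] yaw 91.3 q6 -82.6 F [1.1 0.  0.4] open 0.0556
[-0.0062, -0.0208, 0.5489, 0.0, 0.0003, -0.0]
```

Emit:
{"name": "arm_command", "arguments": {"increments": [[-0.006,-0.02,0.1,0,0,0],[-0.006,-0.02,0.22,0,0,0],[-0.006,-0.02,0.34,0,0,0],[-0.006,-0.02,0.46,0,0,0],[-0.006,-0.02,0.55,0,0,0]]}}

```text
t: 17.9
tool_pos: [0.6206, 0.1426, 0.2483]
orientation: [0.037, -3.139, 0.001]
force: [-0.3, 0.5, -0.1]
opening: 0.0557
gripper_force: 0.0
```

Emit:
{"name": "arm_command", "arguments": {"increments": [[0,0,0,0,0,0],[0,0,0,0,0,0],[0,0,0,0,0,0],[0,0,0,0,0,0],[0,0,0,0,0,0]], "fingers": 1, "force": 10}}

```text
t: 18.52
tool_pos: [0.6218, 0.1431, 0.2523]
orientation: [-0.037, 3.139, 0.0]
force: [-0.7, -0.2, 4.2]
opening: 0.0216
gripper_force: 10.0
```

```bash
python3 - <<'E'
from h import *
s=read_state();C=np.array([.531,.1405])
d=s["tool_pos"][:2]-C;print("r",np.hypot(*d),"ang",np.degrees(np.arctan2(d[1],d[0])))
r=.090
P=lambda a:(C[0]+r*np.cos(np.radians(a)),C[1]+r*np.sin(np.radians(a)),.252,a+90)
a0=1.3
for k in range(2):
    p0=np.array(P(a0));r0=Rot(p0[3]);print("call",a0)
    for i in range(1,6):
        p=P(a0-8*i);print(np.append(r0.inv().apply(np.array(p[:3])-p0[:3])/.2,(r0.inv()*Rot(p[3])).as_rotvec()/np.pi).round(3).tolist())
    a0-=40
chain([])
E
```

```text
r 0.09087033571501897 ang 1.6166769246517247
call 1.3
[0.004, -0.063, 0.0, 0.0, 0.0, 0.044]
[0.017, -0.124, 0.0, 0.0, 0.0, 0.089]
[0.039, -0.183, 0.0, 0.0, 0.0, 0.133]
[0.068, -0.238, 0.0, 0.0, 0.0, 0.178]
[0.105, -0.289, 0.0, 0.0, 0.0, 0.222]
call -38.7
[0.004, -0.063, 0.0, 0.0, 0.0, 0.044]
[0.017, -0.124, 0.0, 0.0, 0.0, 0.089]
[0.039, -0.183, 0.0, 0.0, 0.0, 0.133]
[0.068, -0.238, 0.0, 0.0, 0.0, 0.178]
[0.105, -0.289, 0.0, 0.0, 0.0, 0.222]
now 18.525 [0.6218 0.1431 0.2523] yaw 91.36 q6 -83.0 F [-0.7 -0.2  4.2] open 0.0216
```

Emit:
{"name": "arm_command", "arguments": {"increments": [[0.004,-0.063,0,0,0,0.044],[0.017,-0.124,0,0,0,0.089],[0.039,-0.183,0,0,0,0.133],[0.068,-0.238,0,0,0,0.178],[0.105,-0.289,0,0,0,0.222]]}}

```text
t: 19.15
tool_pos: [0.6024, 0.0842, 0.2523]
orientation: [1.045, 2.96, 0.001]
force: [1.3, -0.6, 3.5]
opening: 0.022
gripper_force: 10.0
```

Emit:
{"name": "arm_command", "arguments": {"increments": [[0.004,-0.063,0,0,0,0.044],[0.017,-0.124,0,0,0,0.089],[0.039,-0.183,0,0,0,0.133],[0.068,-0.238,0,0,0,0.178],[0.105,-0.289,0,0,0,0.222]]}}

```text
t: 19.77
tool_pos: [0.5499, 0.051, 0.2523]
orientation: [1.993, 2.423, 0.0]
force: [3.2, -8.8, 2.9]
opening: 0.0218
gripper_force: 10.0
```

```bash
python3 - <<'E'
from h import *
s=read_state();C=np.array([.531,.1405])
d=s["tool_pos"][:2]-C;a=np.degrees(np.arctan2(d[1],d[0]));print("r",np.hypot(*d),"ang",a)
P=lambda a:(C[0]+.09*np.cos(np.radians(a)),C[1]+.09*np.sin(np.radians(a)),.252,a+90)
chain([P(-92)])
E
```

```text
r 0.09143072826983448 ang -78.05503237570777
now 19.775 [0.5499 0.051  0.2523] yaw 11.13 q6 -11.0 F [ 3.2 -8.8  2.9] open 0.0218
[0.0189, -0.1087, 0.0011, 0.001, 0.001, 0.0729]
```

Emit:
{"name": "arm_command", "arguments": {"increments": [[-0.004,-0.022,0,0,0,0.015],[-0.002,-0.044,0,0,0,0.029],[0.001,-0.065,0,0,0,0.044],[0.005,-0.087,0,0,0,0.058],[0.01,-0.109,0,0,0,0.073]]}}

```text
t: 20.4
tool_pos: [0.5299, 0.0499, 0.2524]
orientation: [2.252, 2.181, 0.01]
force: [20.3, -0.6, -11.5]
opening: 0.0309
gripper_force: 10.0
```

Emit:
{"name": "arm_command", "arguments": {"increments": [[0,0,0,0,0,0],[0,0,0,0,0,0],[0,0,0,0,0,0],[0,0,0,0,0,0],[0,0,0,0,0,0]]}}

```text
t: 21.02
tool_pos: [0.5301, 0.05, 0.2524]
orientation: [2.25, 2.183, 0.01]
force: [20.0, -0.9, -11.7]
opening: 0.0309
gripper_force: 10.0
```

The fingers have been pushed open to 31 mm with 20 N along +x, so the handle is lagging, perhaps already in the detent. I'll look.

```bash
python3 - <<'E'
from h import *
ims=[]
for n,w in(("top",(140,165,110,110)),("scene",(285,210,110,110))):
    c=read_camera(n);x,y,a,b=w;np.save(n+"3.npy",c,allow_pickle=True);ims.append(cv2.convertScaleAbs(cv2.resize(c["image"][:,:,::-1][y:y+b,x:x+a],(400,400),interpolation=cv2.INTER_CUBIC),alpha=1.6))
cv2.imwrite("pics/d1.png",np.hstack(ims))
E
```

```text
(no output)
```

View pics/d1.png

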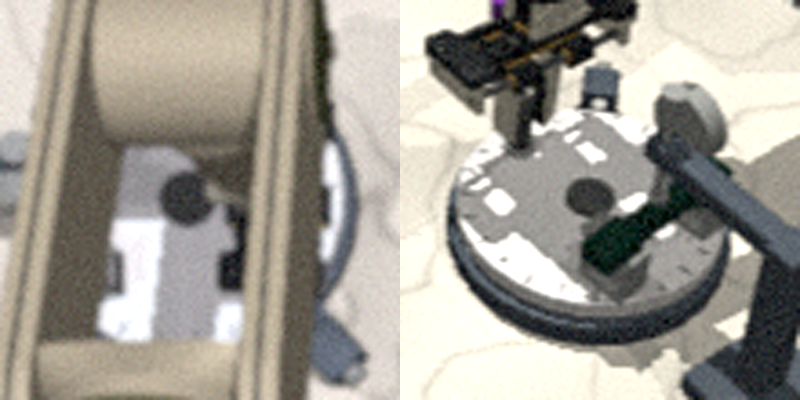

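The scene view shows the specimen under the arm and spindle, its near head at (605,245), seated on its saddle, with the gauge untouched. I'll get the disc angle numerically by fitting the specimen outline.

```bash
cat > fit.py <<'E'
from h import *
def fit(c):
    im=c["image"].astype(int);r,g,b=im[...,0],im[...,1],im[...,2]
    m=(g>r*1.35+4)&(g>b*1.08)
    m2=np.zeros(m.shape,bool);m2[235:310,325:400]=m[235:310,325:400]
    prof=[(-.08,-.015),(-.035,-.015),(-.035,-.01),(.035,-.01),(.035,-.015),(.08,-.015),(.08,.015),(.035,.015),(.035,.01),(-.035,.01),(-.035,.015),(-.08,.015)]
    out=[]
    for cy in(.139,.1405):
     for a in np.arange(-100,-79,1.):
      t=np.radians(a);e=np.array([np.cos(t),np.sin(t)]);n=np.array([-e[1],e[0]])
      best=0
      for off in np.arange(-.006,.007,.003):
        k=np.zeros(m.shape,np.uint8)
        for z in(.08,.09,.1):
            q=np.array([proj(c,np.append(np.array([.531,cy])-.075*e+(x+off)*n+y*e,z)) for x,y in prof]);cv2.fillPoly(k,[(q*16).round().astype(np.int32)],1,shift=4)
        k=k>0;best=max(best,(k&m2).sum()/(k|m2).sum())
      out.append((round(best,3),a,cy))
    return m2.sum(),sorted(out)[::-1][:6]
E
python3 - <<'E'
from fit import *
print(fit(np.load("scene3.npy",allow_pickle=True).item()))
E
```

```text
(np.int64(174), [(np.float64(0.322), np.float64(-83.0), 0.139), (np.float64(0.32), np.float64(-84.0), 0.139), (np.float64(0.317), np.float64(-82.0), 0.139), (np.float64(0.317), np.float64(-86.0), 0.139), (np.float64(0.316), np.float64(-87.0), 0.1405), (np.float64(0.314), np.float64(-84.0), 0.1405)])
```

Emit:
{"name": "arm_command", "arguments": {"increments": [[0,0,0,0,0,0],[0,0,0,0,0,0],[0,0,0,0,0,0],[0,0,0,0,0,0],[0,0,0,0,0,0]], "fingers": -0.2}}

```text
t: 21.75
tool_pos: [0.5274, 0.0503, 0.2511]
orientation: [-2.254, -2.188, 0.0]
force: [-0.9, 0.4, 0.4]
opening: 0.0557
gripper_force: 0.0
```

Emit:
{"name": "arm_command", "arguments": {"increments": [[0,0,-0.1,0,0,0],[0,0,-0.25,0,0,0],[0,0,-0.45,0,0,0],[0,0,-0.65,0,0,0],[0,0,-0.75,0,0,0]]}}

```text
t: 22.38
tool_pos: [0.5279, 0.0503, 0.4038]
orientation: [2.253, 2.186, 0.004]
force: [0.2, -0.3, -0.8]
opening: 0.0559
gripper_force: 0.0
```

Emit:
{"name": "arm_command", "arguments": {"increments": [[-0.2,0,0,0,0,0],[-0.4,0,0,0,0,0],[-0.6,0,0,0,0,0],[-0.8,0,0,0,0,0],[-1,0,0,0,0,0]]}}

```text
t: 23.0
tool_pos: [0.5212, -0.1508, 0.4]
orientation: [-2.253, -2.187, 0.001]
force: [1.3, -0.8, -0.2]
opening: 0.0557
gripper_force: 0.0
```

Emit:
{"name": "arm_command", "arguments": {"increments": [[-0.2,0,0,0,0,0],[-0.4,0,0,0,0,0],[-0.6,0,0,0,0,0],[-0.8,0,0,0,0,0],[-1,0,0,0,0,0]]}}

```text
t: 23.62
tool_pos: [0.5153, -0.3508, 0.3999]
orientation: [-2.253, -2.187, 0.0]
force: [0.2, 0.4, -1.2]
opening: 0.0558
gripper_force: 0.0
```

```bash
python3 - <<'E'
from h import *
c=read_camera("top");np.save("top4.npy",c,allow_pickle=True)
cs=read_camera("scene");np.save("scene4.npy",cs,allow_pickle=True)
chain([])
g=cv2.cvtColor(c["image"],cv2.COLOR_RGB2GRAY);g=cv2.GaussianBlur(g,(3,3),0)
for p in([.531,.0505,.106],[.531,.0505,.046],[.531,.14,.046]):print(np.round(proj(c,p),1))
u,v=map(int,proj(c,[.531,.0505,.08]))
print(g[v-10:v+12,u-14:u+14])
E
```

```text
now 23.725 [ 0.5146 -0.3528  0.3994] yaw -1.9 q6 -37.2 F [ 1.3  0.3 -0.8] open 0.0561
[220.2 214.3]
[223.5 218.4]
[191.8 219.1]
[[172 172 170 170 171 171 172 173 172 172 171 171 171 171 171 171 172 173
  171 166 159 156 158 159 149 123  91  78]
 [172 171 170 171 171 171 172 172 172 172 170 167 164 163 163 166 169 171
  170 166 163 162 163 165 156 131  98  78]
 [171 171 171 171 172 171 170 171 172 170 164 153 143 138 140 148 158 164
  167 167 167 168 168 168 161 138 106  82]
 [171 171 172 172 171 170 170 170 170 164 149 128 109 102 105 118 135 150
  161 166 168 170 170 169 163 146 115  86]
 [171 172 172 172 171 170 170 170 165 152 129 101  81  74  77  88 105 126
  145 158 165 170 170 169 166 152 123  90]
 [172 172 172 173 172 171 169 165 153 133 105  81  67  63  64  69  80  98
  121 141 157 166 170 170 168 156 128  94]
 [171 172 172 172 172 170 164 154 137 112  87  68  61  61  62  62  64  73
   93 117 141 158 168 171 170 159 133 100]
 [171 171 172 171 170 165 154 139 122 101  79  64  58  61  63  60  55  54
   67  93 121 145 161 168 170 161 138 106]
 [171 171 171 171 169 159 143 127 11
[... 902 characters left out ...]
170 169 171 171 171 172 172 171 172 172 172 170 167 164 159 154 149 148
  153 160 166 171 172 172 171 165 145 113]
 [170 170 172 171 171 172 172 171 171 171 172 172 172 171 168 166 165 165
  166 169 171 173 172 171 170 163 143 112]
 [172 172 172 172 171 172 172 171 170 170 171 172 173 172 171 170 171 172
  172 172 172 171 169 167 166 159 140 110]
 [171 172 172 172 172 171 171 170 170 170 170 172 173 173 172 171 171 172
  173 171 170 167 163 160 160 154 134 105]
 [171 171 172 173 172 171 170 170 170 171 171 172 173 173 172 171 170 171
  171 171 169 165 162 159 158 150 127  97]
 [170 171 172 173 172 171 171 170 171 171 172 172 172 171 171 171 171 171
  172 171 170 168 166 164 159 146 120  91]]
```

```bash
cat > fit2.py <<'E'
from h import *
from itertools import product
C=np.array([.531,.140])
T=np.load("top.npy",allow_pickle=True).item();S=np.load("scene.npy",allow_pickle=True).item()
def hull(c,k,corners,f):
    q=np.array([proj(c,f(p)) for p in corners],np.float32);h=cv2.convexHull(q);cv2.fillPoly(k,[(h*16).round().astype(np.int32)],1,shift=4)
def frame(b):
    t=np.radians(b);M=np.array([[np.cos(t),-np.sin(t)],[np.sin(t),np.cos(t)]])
    return lambda p:np.append(C+M@np.array(p[:2]),p[2])
arm=list(product((-.013,.013),(.062,.205),(.158,.18)));col=list(product((-.018,.018),(.197,.227),(.0,.18)))
def edges(c):
    g=cv2.cvtColor(c["image"],cv2.COLOR_RGB2GRAY);e=cv2.Canny(cv2.GaussianBlur(g,(3,3),0),30,80)
    return cv2.distanceTransform(255-e,cv2.DIST_L2,5)
def segs(box,f,c):
    d=[]
    for i in range(8):
        for j in range(i):
            if bin(i^j).count("1")==1:
                a,b=np.array(box[i]),np.array(box[j])
                d+= [proj(c,f(a+(b-a)*s)) for s in np.linspace(.1,.9,12)] if np.linalg.norm(a-b)>.1 or box is pawl else []
    return np.array(d)
a=np.radians(-135);ra=lambda r,w,z:(r*np.cos(a)-w*np.sin(a),r*np.sin(a)+w*np.cos(a),z)
pawl=[ra(r,w,z) for r,w,z in product((.135,.185),(-.018,.018),(.0,.048))]
for nm,box,c in(("arm S",arm,S),("arm T",arm,T),("col S",col,S),("pawl T",pawl,T),("pawl S",pawl,S)):
    D=edges(c);res=[]
    for b in np.arange(-8,8.1,1):
        q=segs(box,frame(b),c).round().astype(int);res.append(np.minimum(D[q[:,1],q[:,0]],4).mean().round(2))
    print(nm,res)
# specimen mask fit now
c=np.load("scene4.npy",allow_pickle=True).item();im=c["image"].astype(int);r,g,b=im[...,0],im[...,1],im[...,2]
m=(g>r+6)&(g>=b)&(g<90);w=np.zeros_like(m);w[230:310,325:400]=1;m&=w.astype(bool);print(m.sum())
for hgt in np.arange(-98,-79,1.):
    f=frame(hgt);k=np.zeros(m.shape,np.uint8)
    for x0,x1,w_ in((-.08,-.035,.015),(-.035,.035,.01),(.035,.08,.015)):hull(c,k,[(-.075+s*w_,y,z) for s in(-1,1) for y in(x0,x1) for z in(.08,.1)],f)
    k=k>0;print(int(hgt),round((k&m).sum()/(k|m).sum(),3),(m&~k).sum(),end="; ")
E
python3 fit2.py
```

```text
arm S [np.float32(1.2), np.float32(1.27), np.float32(1.11), np.float32(0.94), np.float32(0.91), np.float32(0.85), np.float32(0.78), np.float32(1.06), np.float32(1.39), np.float32(1.67), np.float32(1.85), np.float32(1.7), np.float32(1.54), np.float32(1.35), np.float32(1.51), np.float32(1.59), np.float32(1.72)]
arm T [np.float32(2.84), np.float32(2.78), np.float32(2.48), np.float32(2.02), np.float32(1.45), np.float32(1.14), np.float32(1.15), np.float32(1.67), np.float32(2.32), np.float32(2.72), np.float32(2.91), np.float32(2.67), np.float32(2.3), np.float32(1.77), np.float32(1.37), np.float32(1.24), np.float32(1.3)]
col S [np.float32(2.42), np.float32(2.59), np.float32(2.7), np.float32(2.58), np.float32(2.35), np.float32(2.1), np.float32(2.08), np.float32(2.17), np.float32(2.36), np.float32(2.53), np.float32(2.57), np.float32(2.67), np.float32(2.65), np.float32(2.53), np.float32(2.49), np.float32(2.63), np.float32(2.67)]
pawl T [np.float32(2.29), np.float32(2.21), np.float32(1.99), np.float32(1.52), np.float32(1.05), np.float32(0.95), np.float32(1.0), np.float32(1.4), np.float32(1.77), np.float32(2.02), np.float32(2.14), np.float32(2.27), np.float32(2.4), np.float32(2.45), np.float32(2.39), np.float32(2.47), np.float32(2.55)]
pawl S [np.float32(1.44), np.float32(1.4), np.float32(1.22), np.float32(1.15), np.float32(0.97), np.float32(0.75), np.float32(0.57), np.float32(0.8), np.float32(1.08), np.float32(1.36), np.float32(1.66), np.float32(2.05), np.float32(2.21), np.float32(2.23), np.float32(2.3), np.float32(2.3), np.float32(2.28)]
312
-98 0.336 86; -97 0.35 81; -96 0.345 79; -95 0.358 77; -94 0.366 75; -93 0.379 74; -92 0.382 71; -91 0.394 66; -90 0.407 61; -89 0.412 57; -88 0.416 56; -87 0.425 56; -86 0.416 56; -85 0.432 55; -84 0.417 60; -83 0.411 64; -82 0.405 70; -81 0.377 80; -80 0.368 86;
```

Every base-yaw fit agrees on about −2.5°, so the detent is at handle angle about −92.5°. The handle now stands near −87°, so it stopped at the detent's entry while the 10 N grip slipped. I'll regrip harder and finish.

```bash
python3 - <<'E'
from h import *
chain([(.525,-.155,.40,1),(.5357,.049,.40,3),(.5357,.049,.252,3)])
E
```

```text
now 23.725 [ 0.5146 -0.3528  0.3994] yaw -1.9 q6 -37.2 F [ 1.3  0.3 -0.8] open 0.0561
[0.9902, 0.0192, -0.0028, -0.0006, -0.0, -0.0161]
[1.0189, 0.0713, 0.0, 0.0, 0.0, -0.0111]
[0.0, 0.0, 0.74, 0.0, 0.0, 0.0]
```

Emit:
{"name": "arm_command", "arguments": {"increments": [[0.2,0.005,0,0,0,0],[0.4,0.01,0,0,0,-0.005],[0.6,0.015,0,0,0,-0.01],[0.8,0.02,0,0,0,-0.015],[1,0.02,0,0,0,-0.016]]}}

```text
t: 24.35
tool_pos: [0.5252, -0.1477, 0.4002]
orientation: [-2.197, -2.244, 0.0]
force: [0.6, 0.4, 0.9]
opening: 0.056
gripper_force: 0.0
```

Emit:
{"name": "arm_command", "arguments": {"increments": [[0.25,0.02,0,0,0,-0.01],[0.5,0.04,0,0,0,-0.011],[0.75,0.06,0,0,0,-0.011],[0.99,0.07,0,0,0,-0.011],[0.99,0.07,0,0,0,-0.011]]}}

```text
t: 24.98
tool_pos: [0.5348, 0.0519, 0.4003]
orientation: [-2.153, -2.286, 0.0]
force: [-0.1, 0.5, -0.9]
opening: 0.056
gripper_force: 0.0
```

Emit:
{"name": "arm_command", "arguments": {"increments": [[0,0,0,0,0,0],[0,0,0.15,0,0,0],[0,0,0.3,0,0,0],[0,0,0.42,0,0,0],[0,0,0.5,0,0,0]]}}

```text
t: 25.6
tool_pos: [0.5351, 0.0472, 0.2995]
orientation: [-2.161, -2.279, 0.002]
force: [-0.3, -0.4, 0.5]
opening: 0.0554
gripper_force: 0.0
```

```bash
python3 - <<'E'
from h import *
chain([(.5357,.049,.252,3)])
E
```

```text
now 25.6 [0.5351 0.0472 0.2995] yaw 3.05 q6 -3.5 F [-0.3 -0.4  0.5] open 0.0554
[0.009, 0.004, 0.2377, -0.0006, 0.0, 0.0003]
```

Emit:
{"name": "arm_command", "arguments": {"increments": [[0.009,0.004,0.08,0,0,0],[0.009,0.004,0.16,0,0,0],[0.009,0.004,0.22,0,0,0],[0.009,0.004,0.235,0,0,0],[0.009,0.004,0.235,0,0,0]]}}

```text
t: 26.22
tool_pos: [0.5363, 0.0504, 0.2543]
orientation: [2.159, 2.282, 0.0]
force: [0.8, 0.4, -0.2]
opening: 0.0556
gripper_force: 0.0
```

Emit:
{"name": "arm_command", "arguments": {"increments": [[0,0,0,0,0,0],[0,0,0,0,0,0],[0,0,0,0,0,0],[0,0,0,0,0,0],[0,0,0,0,0,0]], "fingers": 1, "force": 40}}

```text
t: 26.85
tool_pos: [0.5365, 0.0503, 0.2544]
orientation: [2.159, 2.281, 0.001]
force: [3.7, -0.2, -1.5]
opening: 0.0216
gripper_force: 40.0
```

```bash
python3 - <<'E'
from h import *
s=read_state();print(s["wrist_torque"].round(2) if hasattr(s["wrist_torque"],"round") else s["wrist_torque"])
C=np.array([.531,.139]);P=lambda a:(C[0]+.09*np.cos(np.radians(a)),C[1]+.09*np.sin(np.radians(a)),.252,a+90)
d=s["tool_pos"][:2]-C;print("ang",np.degrees(np.arctan2(d[1],d[0])),np.hypot(*d))
chain([P(-90.)]);chain([P(-92.5)])
E
```

```text
[-0.01 -0.49 -0.  ]
ang -86.43032455167008 0.08885404077972142
now 26.85 [0.5365 0.0503 0.2544] yaw 3.15 q6 -3.2 F [ 3.7 -0.2 -1.5] open 0.0216
[-0.0051, -0.028, 0.0118, 0.0004, 0.0, 0.0175]
now 26.85 [0.5365 0.0503 0.2544] yaw 3.15 q6 -3.2 F [ 3.7 -0.2 -1.5] open 0.0216
[-0.0036, -0.0476, 0.0117, 0.0004, -0.0, 0.0314]
```

Emit:
{"name": "arm_command", "arguments": {"increments": [[-0.001,-0.01,0,0,0,0.006],[-0.002,-0.02,0,0,0,0.012],[-0.002,-0.03,0,0,0,0.018],[-0.002,-0.03,0,0,0,0.018],[-0.002,-0.03,0,0,0,0.018]]}}

```text
t: 27.48
tool_pos: [0.5304, 0.0499, 0.2544]
orientation: [2.223, 2.22, 0.001]
force: [2.6, 3.6, -0.4]
opening: 0.0213
gripper_force: 40.0
```

Emit:
{"name": "arm_command", "arguments": {"increments": [[0,-0.006,0,0,0,0.004],[0,-0.012,0,0,0,0.008],[0,-0.018,0,0,0,0.013],[0,-0.018,0,0,0,0.013],[0,-0.018,0,0,0,0.013]]}}

```text
t: 28.1
tool_pos: [0.5266, 0.0499, 0.2543]
orientation: [-2.268, -2.173, -0.001]
force: [2.2, 5.1, 1.5]
opening: 0.0214
gripper_force: 40.0
```

Emit:
{"name": "arm_command", "arguments": {"increments": [[0,0,0,0,0,0],[0,0,0,0,0,0],[0,0,0,0,0,0],[0,0,0,0,0,0],[0,0,0,0,0,0]], "fingers": -0.2}}

```text
t: 28.72
tool_pos: [0.5266, 0.0495, 0.2541]
orientation: [2.268, 2.174, -0.0]
force: [1.3, 0.4, 0.2]
opening: 0.0557
gripper_force: 0.0
```

Emit:
{"name": "arm_command", "arguments": {"increments": [[0,0,0,0,0,0],[0,0,0,0,0,0],[0,0,0,0,0,0],[0,0,0,0,0,0],[0,0,0,0,0,0]], "fingers": 1, "force": 4}}

```text
t: 29.35
tool_pos: [0.5267, 0.0496, 0.2541]
orientation: [2.268, 2.174, 0.0]
force: [-0.1, 0.0, -0.1]
opening: 0.022
gripper_force: 4.0
```

Probing whether the detent holds: a 3 mm nudge each way with a light grip.

Emit:
{"name": "arm_command", "arguments": {"increments": [[0,0.008,0,0,0,0],[0,0.015,0,0,0,0],[0,0.015,0,0,0,0],[0,0.015,0,0,0,0],[0,0.015,0,0,0,0]]}}

```text
t: 29.98
tool_pos: [0.5288, 0.0496, 0.254]
orientation: [-2.266, -2.172, 0.004]
force: [-7.6, 0.6, 7.3]
opening: 0.0239
gripper_force: 4.0
```

Emit:
{"name": "arm_command", "arguments": {"increments": [[0,-0.015,0,0,0,0],[0,-0.03,0,0,0,0],[0,-0.03,0,0,0,0],[0,-0.03,0,0,0,0],[0,-0.03,0,0,0,0]]}}

```text
t: 30.6
tool_pos: [0.5246, 0.0496, 0.2543]
orientation: [2.266, 2.172, 0.004]
force: [7.3, -0.4, -5.6]
opening: 0.0244
gripper_force: 4.0
```

Emit:
{"name": "arm_command", "arguments": {"increments": [[0,0.015,0,0,0,0],[0,0.015,0,0,0,0],[0,0.015,0,0,0,0],[0,0.015,0,0,0,0],[0,0.015,0,0,0,0]]}}

```text
t: 31.22
tool_pos: [0.5267, 0.0496, 0.2543]
orientation: [2.268, 2.174, 0.0]
force: [0.2, -0.5, 1.6]
opening: 0.0218
gripper_force: 4.0
```

The detent holds in both directions (±7.5 N, fingers pushed open), and the handle sits at −92.7° as predicted. Releasing and withdrawing.

Emit:
{"name": "arm_command", "arguments": {"increments": [[0,0,0,0,0,0],[0,0,0,0,0,0],[0,0,0,0,0,0],[0,0,0,0,0,0],[0,0,0,0,0,0]], "fingers": -0.2}}

```text
t: 31.85
tool_pos: [0.5266, 0.0496, 0.2541]
orientation: [2.268, 2.174, -0.0]
force: [-1.4, 0.6, -1.1]
opening: 0.0556
gripper_force: 0.0
```

Emit:
{"name": "arm_command", "arguments": {"increments": [[0,0,-0.1,0,0,0],[0,0,-0.25,0,0,0],[0,0,-0.45,0,0,0],[0,0,-0.65,0,0,0],[0,0,-0.75,0,0,0]]}}

```text
t: 32.48
tool_pos: [0.527, 0.0496, 0.4068]
orientation: [2.266, 2.172, 0.004]
force: [-0.1, 0.3, -0.8]
opening: 0.0557
gripper_force: 0.0
```

Emit:
{"name": "arm_command", "arguments": {"increments": [[-0.2,0,0,0,0,0],[-0.4,0,0,0,0,0],[-0.6,0,0,0,0,0],[-0.8,0,0,0,0,0],[-1,0,0,0,0,0]]}}

```text
t: 33.1
tool_pos: [0.5178, -0.1514, 0.4031]
orientation: [-2.267, -2.173, 0.001]
force: [0.8, 0.2, 0.7]
opening: 0.0555
gripper_force: 0.0
```

Emit:
{"name": "arm_command", "arguments": {"increments": [[-0.2,0,0,0,0,0],[-0.3,0,0,0,0,0],[-0.35,0,0,0,0,0],[-0.35,0,0,0,0,0],[-0.35,0,0,0,0,0]]}}

```text
t: 33.72
tool_pos: [0.5154, -0.2191, 0.4041]
orientation: [-2.267, -2.175, -0.0]
force: [0.2, 0.4, 0.0]
opening: 0.0557
gripper_force: 0.0
```

```bash
python3 - <<'E'
from h import *
c=read_camera("scene");im=c["image"].astype(int);r,g,b=im[...,0],im[...,1],im[...,2]
m=(g>r+6)&(g>=b)&(g<90);w=np.zeros_like(m);w[230:310,325:400]=1;m&=w.astype(bool)
n,l,st,ce=cv2.connectedComponentsWithStats(m.astype(np.uint8));print([s.tolist() for s in st[1:] if s[4]>15])
th=np.radians(-92.7);e=np.array([np.cos(th),np.sin(th)]);t=np.array([-e[1],e[0]]);o=np.array([.531,.1395])-.075*e
pts=np.array([ray(c,u,v,.1)[:2] for v,u in np.argwhere(m)])-o
print("along",np.percentile(pts@t,[1,5,50,95,99]).round(3),"across",np.percentile(pts@e,[1,5,50,95,99]).round(3))
chain([])
E
```

```text
[[332, 259, 35, 26, 277]]
along [-0.06  -0.038  0.034  0.083  0.107] across [-0.157 -0.142 -0.007  0.011  0.026]
now 33.775 [ 0.5154 -0.2191  0.4042] yaw -2.36 q6 -25.9 F [ 0.3  0.2 -0.2] open 0.0555
```

```bash
python3 -c "
from plant import *
print(close_job())"
```

```text
the job is handed in; nothing more can be done
None
```

The job is handed in, verdict not shown: the specimen was laid centred on both saddles and released, and the turntable was turned clockwise into its detent, which held when nudged both ways. The gauge, rod and other items were not touched as far as I could see.

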